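Unlock the bench webbing cutter

TASK

Make the bench webbing cutter ready for work: press the lock's spring catch down with one fingertip and, while it stays held down, push the bolt's thumb lug with the other finger until the bolt is fully drawn back, away from the blade arm. Then let go so that the catch springs up again behind the bolt and the freed blade arm rises on its own spring. Touch the lock with the fingers only, lift or carry nothing, do not touch the blade arm or its handle, and leave the other things on the table where they are.

Things in the scene. Friction and masses are not known exactly. Their poses are not given: they have to be found in the camera images.
- cutter: Grey bench webbing cutter, fixed on the table; base plate 255 x 156 x 15 mm. Origin: on the table under the plate; numbers below are in its frame, mm, z from the table. Plate x -125 to 130, y -68 to 88. Blade arm along x at y -45, pivot at +x, black handle at -x (x -122 to -204). Lock beside the arm, +y side: catch bar and bolt, both along y, at x -95 and x -40, so 55 mm apart.
- spring_catch (a joint): Spring catch: 0 = up (its tooth stands in the bolt's comb and blocks the bolt), grows as it is pressed straight down, 0.008 m = fully down; beyond 0.0048 the bolt is free. Its spring pushes back with 2 N at the top, 6 N at the bottom. The comb has a gap every 12 mm: if let up on the way, the catch stops the bolt there.
- catch_top (a point): Centre of the top of the catch bar (x -95, y 27): flat steel bar 88 mm long along y (y -17 to 71), 18 mm wide, top 56 mm above the table when up, 48 mm when down. It does not travel with the bolt: a finger that moves along with the bolt glides along the bar. Axes as the cutter's.
- lock_bolt (a joint): Bolt: 0 = shut (its nose lies over a lug of the blade arm and holds it down), grows as the bolt slides along the cutter's +y, away from the arm; 0.036 m = fully drawn back, at its stop. It starts shut, within 1.2 mm, and stays where it is left. About 2 to 5 N move it once the catch is down.
- lug_top (a point): Centre of the top of the bolt's upright thumb lug (x -40, y 25 with the bolt shut; moves with the bolt): steel plate 23 mm wide along x, 8 mm thick along y, from 37 to 74 mm above the table. Push its -y face, the one towards the blade arm; below the finger there lie only the bolt (top 37 mm) and a strap (40.5 mm, y -20 to -10).
- cutter_arm (a joint): Blade arm with handle, 320 mm long: 0 = down and locked, 0.28 rad = raised by its own spring, at its stop. It rises within about a second once the bolt is more than half drawn back.
- grip_mid (a point): Middle of the black handle of the blade arm (29 mm thick, 34 mm above the table when the arm is down, about 107 mm when it is up). Not to be touched.
- web_roll_2: Roll of dark blue webbing, 72 mm across, 26 mm high, lying on the cutter's base plate behind the lock. Origin under its centre. A bystander.
- buckle_1: Black plastic side-release buckle, 62 x 43 x 11 mm, on the table in front of the cutter. A bystander.
- buckle_3: Dark green side-release buckle, 62 x 43 x 11 mm, on the table at the cutter's +y side. A bystander.
- marker: Dark marker with a red cap, 137 x 17 x 20 mm, lying at the cutter's +y side. A bystander.
- tape_measure: Yellow tape measure, 69 x 68 x 31 mm, near the cutter's +y side. A bystander.
- snips: Small scissors with red handles, 132 x 56 x 7 mm, lying at the cutter's -y side. A bystander.

How it is judged:
On the way, in this order (a step that is already met when the one before it is completed fails the run):
1. a finger holds the spring catch down while the bolt is still shut (value of joint spring_catch above 0.0048 m and contact force between the fingers and spring_catch above 0.5 N and value of joint lock_bolt below 0.005 m), for 0.1 s.
2. the bolt has been pushed fully back with the catch still held down by a finger (value of joint lock_bolt above 0.0335 m and value of joint spring_catch above 0.0045 m and contact force between the fingers and spring_catch above 0.5 N and contact force between the fingers and lock_bolt above 0.2 N), for 0.05 s.
At the end, for the whole second after the job is handed in: The bolt is drawn back to within 2.5 mm of its stop (joint above 0.0335 of 0.036 m), the catch has sprung up again (less than 2 mm down), and the blade arm has risen by itself (above 0.24 of 0.28 rad) and is at rest (value of joint lock_bolt above 0.0335 m and value of joint spring_catch below 0.002 m and value of joint cutter_arm above 0.24 rad and velocity of joint cutter_arm between -0.05 and 0.05 rad/s); the robot touches nothing.
It fails at once if the fingers touch the blade arm or its handle (over 2 N) (contact force between the fingers and cutter_arm above 2 N).
It fails at once if the arm or the gripper's body, rather than the fingers, touches the cutter (over 2 N) (contact force between the arm and cutter above 2 N).
It fails at once if a bystander is lifted, carried or pushed more than 20 mm away (distance of any of web_roll_2, buckle_1, buckle_3, marker, tape_measure, snips from where it was at the start of the episode above 0.02 m).
It also fails if it takes over 45 s, if anything falls off the work surface, if the arm or the gripper's body presses on something with over 40 N, if the wrist force passes 120 N, or if a joint passes its speed limit or range.

ROBOT

A 7-joint arm with a two-finger parallel gripper is mounted at the origin on a cart in front of the work surface, level with it; the furniture and walls round the work are solid. World frame = base frame: x ahead of the robot, y to its left, z up, the work surface at z = 0. Lengths are in m, angles in rad, forces in N, time in s.
With the tool pointing down it reaches from about 0.35 to 0.9 m from the base axis. Payload 8.1 kg.
Tool frame: the origin (TCP) lies on the centre line of the jaws, within the pads' length; the fingertips stand 22 mm ahead of it and the grasp point (between the pads) lies 3 mm ahead of it (arm.finger_overhang is the distance from the TCP to the fingertips, in m); z points along the fingers, y is the direction in which the jaws open and shut (so a half turn about z gives the same grasp; the last joint's range is limited). The gripper opens to 92 mm and grips with 3 to 60 N. Pads are 19 mm wide; open, the fingers measure 130 mm over their backs; the gripper's body (75 mm by 190 mm) begins 47 mm behind the grasp point.
Start: joints at [1.194, 0.434, 0.025, 1.573, -0.012, 1.134, -0.075], TCP at [0.169, -0.602, 0.249] pointing down, gripper open.
Joint ranges: [-2.62, 2.62], [-0.44, 2.09], [-1.27, 1.32], [0.08, 2.57], [-1.32, 4.46], [0.12, 2], [-2.74, 2.74]. Speed limits (rad/s): [2.22, 2.22, 3.01, 3.01, 3.14, 3.14, 3.14].

INTERFACE

Orientations are given as a rotation vector (axis times angle).
In Python, from cell import arm gives the robot as it stands. The module is installed in compiled form; this text tells all that it offers.
- The arm moves only by the tool step_arm, never from a script. Its argument "plan" is a list of rows, each an object of numbers: "wx", "wy", "wz": the turn, a rotation vector about the tool's x, y, z in units of 6 degrees (1.0 is 6 degrees); "tx", "ty", "tz": the shift along the tool's x, y, z in cm; "hand": the opening, from 0 (shut) to 1 (fully open). A call has exactly 10 rows; each row shifts and turns the commanded pose from where the row before left it, along the tool's axes as they then stand; what a row does not reach is not made up. A row lasts 1/12 s, in which the tool goes at most 41.7 mm and 7.16 degrees, less where a joint would pass 70% of its speed; a pose out of reach is approached as far as the arm can. A call is refused whole if a number of a shift passes 4.17 or a number of a turn 1, either way. A call with a gripper value outside its range is refused whole. The fingers move at their own pace and stop on an object; "force" is the grip in N (left out, the last holds). Time passes only in rows, so rows that do not move let the fingers close, or fill a call up. It gives the time, the measured TCP pose, the force and the opening at its end, in the units of the state.
- arm.observe(): the state, without advancing time (a new reading comes with each control period).
- arm.get_image(name): name is "side" or "top" or "wrist"; returns (picture, depth): 420x560x3 uint8, red, green, blue; 420x560 float32, m along the optical axis (not along the pixel's ray), 0 where there is no reading.
- arm.calibration(name): a dict with "mtx" (3x3 intrinsics, pixels), "R" (3x3) and "t" (3): a world point X has camera coordinates R X + t. Camera axes: x right, y down, z forward; pixel columns grow to the right and rows downward; lengths in m; the calibration is good to about 2 mm. A picture is of the moment at which its call begins: read the wrist's pose just before it. calibration takes no time and is no camera call; for the wrist camera it gives the pose at the moment of the call.
- arm.sign_off(): hands the job in, once; it reports no verdict.
The state is a dict: "clock": time; "joints": joint angles; "dq": joint speeds; "joint_efforts": joint torques, N m; "position": TCP position; "ee_rot": TCP orientation; "force": force on the tool from outside, world axes, zero at the start; "ft_torque": the same for the moment, N m; "width": opening from 0.0 (shut) to 1.0 (fully open).
Only numpy, scipy, OpenCV 4.12 (cv2) and the standard library are available. Lean on these libraries where they do the work, as an engineer would, in place of code of your own. Each camera call takes 0.05 s, during which the arm holds its last target.

## Working session

There is one attempt and no reset: what is moved stays moved. The work goes in short steps, Python scripts to look and compute and a tool call to move; the robot and the scene stay as the last step left them, time stands still between calls to the robot, and variables do not carry over. Pictures are saved under pics/ and viewed, and the job is handed in when it is done.

Besides the shell and the picture viewer there is one more tool, called after "Emit:" as name(argument=value, ...) on one line, values as JSON. step_arm: Moves the arm, as the interface text tells. Its arguments: {"type":"object","properties":{"plan":{"type":"array"},"force":{"type":"number"}},"required":["plan"]}

```bash
mkdir -p pics; python3 - <<'E'
from cell import arm
import cv2,numpy as np
s=arm.observe();print(s)
for n in ["side","top","wrist"]:
    im,d=arm.get_image(n);cv2.imwrite(f"pics/{n}0.png",im[:,:,::-1]);np.savez(f"{n}0.npz",im=im,d=d,**arm.calibration(n))
    c=arm.calibration(n);print(n,c['mtx'].round(1).tolist(),c['R'].round(3).tolist(),c['t'].round(3))
print(arm.finger_overhang)
E
```

```text
{'clock': 0.0, 'joints': array([ 1.19436006,  0.43523865,  0.02498086,  1.57411033, -0.01160833,
        1.13398021, -0.07510792]), 'dq': array([ 7.58520336e-04, -1.42693201e-03, -1.23442170e-03, -2.47783963e-04,
       -5.80963730e-06, -9.72205912e-04,  3.09208849e-04]), 'joint_efforts': array([-1.53773173e-03, -6.67863607e+01,  9.84358191e-01, -3.14468944e+01,
       -6.05731783e-02,  4.29044443e-02,  2.25053691e-04]), 'position': array([ 0.16883275, -0.60126663,  0.24793018]), 'ee_rot': array([-3.11067386e+00, -4.28448868e-01,  5.58218634e-04]), 'force': array([ 0.68891118,  0.55329147, -0.59447373]), 'ft_torque': array([-0.00055151, -0.00486799,  0.05218937]), 'width': 1.002960110021566}
side [[492.5, 0.0, 288.9], [0.0, 492.5, 203.0], [0.0, 0.0, 1.0]] [[1.0, 0.005, -0.004], [-0.001, -0.547, -0.837], [-0.006, 0.837, -0.547]] [-0.534  0.132  1.04 ]
top [[399.4, 0.0, 286.3], [0.0, 399.4, 210.6], [0.0, 0.0, 1.0]] [[0.016, -1.0, 0.002], [-0.999, -0.017, -0.043], [0.043, -0.001, -0.999]] [0.099 0.519 0.891]
wrist [[350.6, 0.0, 279.1], [0.0, 350.6, 209.0], [0.0, 0.0, 1.0]] [[0.271, -0.962, -0.0], [-0.918, -0.259, 0.302], [-0.29, -0.081, -0.953]] [-0.624 -0.038  0.391]
0.022
```

View pics/side0.png

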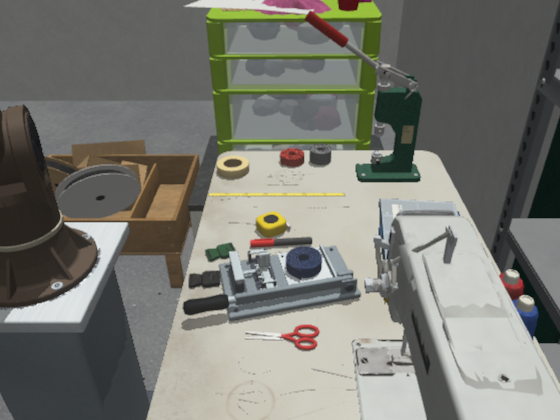

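View pics/top0.png

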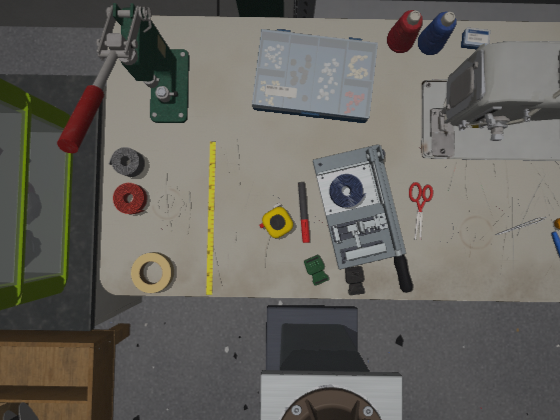

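View pics/wrist0.png

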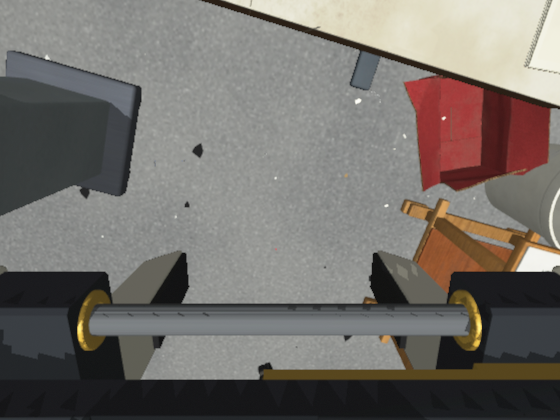

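The overhead view shows the cutter with its plate corners near (313,160), (380,146), (400,262) and (340,270). The handle is at (403,272), the lock at about (360,230) and the navy roll at (347,190). I'll zoom in next and read off heights.

```bash
cat > h.py <<'E'
import numpy as np,cv2
def load(n):
    z=np.load(n+'.npz');return z['im'],z['d'],z['mtx'],z['R'],z['t']
def cloud(d,K,R,t):
    v,u=np.mgrid[:d.shape[0],:d.shape[1]]
    c=np.stack([(u-K[0,2])/K[0,0]*d,(v-K[1,2])/K[1,1]*d,d],-1)
    return (c-t)@R
E
python3 - <<'E'
from h import *
for n,(x0,x1,y0,y1) in dict(top0=(300,420,135,300),side0=(180,370,230,325)).items():
    im,d,K,R,t=load(n);P=cloud(d,K,R,t)
    s=min(800/(x1-x0),600/(y1-y0)); s=int(s)
    cr=cv2.resize(im[y0:y1,x0:x1,::-1],None,fx=s,fy=s,interpolation=cv2.INTER_CUBIC)
    cv2.imwrite(f'pics/{n}z.png',cr)
    z=(np.clip(P[y0:y1,x0:x1,2],0,.1)*2550).astype(np.uint8)
    cv2.imwrite(f'pics/{n}h.png',cv2.resize(cv2.applyColorMap(z,cv2.COLORMAP_JET),None,fx=s,fy=s,interpolation=cv2.INTER_NEAREST))
    print(n,s,cr.shape)
    print("table z",np.median(P[140:160,180:260,2]) if n=='top0' else '')
E
```

```text
top0 3 (495, 360, 3)
table z 0.0006804046398791134
side0 4 (380, 760, 3)
table z
```

View pics/top0z.png

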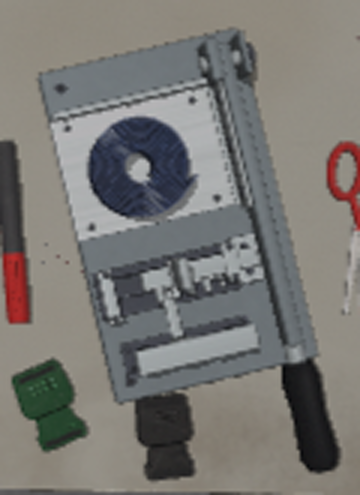

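View pics/top0h.png

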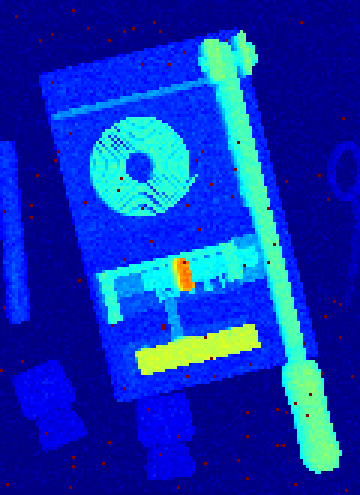

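View pics/side0z.png

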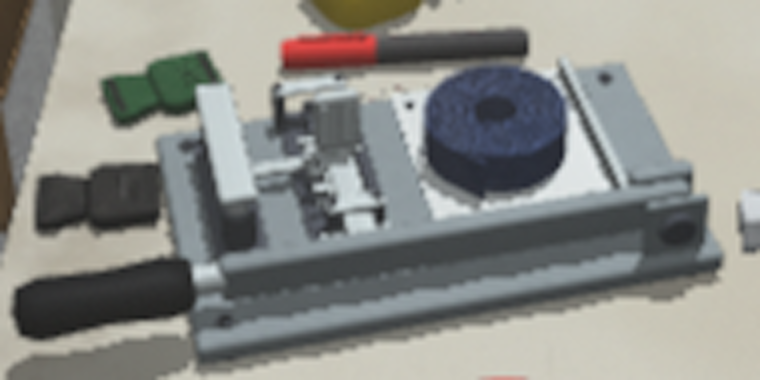

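```bash
python3 - <<'E'
from h import *
im,d,K,R,t=load('top0');P=cloud(d,K,R,t)
reg=np.zeros(d.shape,bool);reg[135:300,300:408]=1
def cc(m):
    n,l,st,c=cv2.connectedComponentsWithStats((m&reg&(d>0)).astype(np.uint8));i=1+np.argmax(st[1:,4]);return l==i
z=P[...,2]
reg2=reg.copy();reg2[:, 388:]=0; reg2[:235]=0
m=(z>.05)&(z<.062)&reg2
cb=cc(m);q=P[cb];print('catch n',cb.sum(),'z',np.median(q[:,2]))
def rect(mask,h):
    # cast boundary rays on plane at height h
    v,u=np.where(mask);D=np.stack([(u-K[0,2])/K[0,0],(v-K[1,2])/K[1,1],np.ones(len(u))],-1)@R
    C=-R.T@t;s=(h-C[2])/D[:,2];X=(C+D*s[:,None])[:,:2]
    r=cv2.minAreaRect((X*1000).astype(np.float32));return r,X.mean(0),cv2.boxPoints(r).round(1).tolist()
r,c,b=rect(cb,.056);print('catch',r,c,b)
lg=cc((z>.066)&(z<.085));r,c,b=rect(lg,.074);print('lug',lg.sum(),np.median(P[lg][:,2]),r,c,b)
# plate: top at 15mm
pl=cc((z>.008)&(np.abs(z-.0)<.2));r,c,b=rect(pl,.015);print('all',r,b)
hsv=cv2.cvtColor(im,cv2.COLOR_RGB2HSV)
# plate via edges: z 10..20
m=cc((z>.011)&(z<.02)); r,c,b=rect(m,.015);print('plate',m.sum(),np.median(z[m]),r,b)
E
```

```text
catch n 350 z 0.05671244278677673
catch ((432.3465881347656, -62.89387893676758), (19.000225067138672, 87.4053955078125), 14.094258308410645) [ 0.43192755 -0.06277532] [[412.5, -22.799999237060547], [433.79998779296875, -107.5999984741211], [452.20001220703125, -103.0], [430.8999938964844, -18.200000762939453]]
lug 45 0.07341511539817416 ((485.04791259765625, -49.773529052734375), (22.31893539428711, 8.673129081726074), 14.542394638061523) [ 0.4845202  -0.04990472] [[473.20001220703125, -48.400001525878906], [475.29998779296875, -56.79999923706055], [496.8999938964844, -51.20000076293945], [494.79998779296875, -42.79999923706055]]
all ((491.1681213378906, -67.03092956542969), (338.02655029296875, 164.2664794921875), 13.2411527633667) [[307.79998779296875, -25.799999237060547], [345.5, -185.6999969482422], [674.5, -108.30000305175781], [636.9000244140625, 51.599998474121094]]
plate 4242 0.01623410036071605 ((510.20965576171875, -60.230926513671875), (295.7102966308594, 155.26119995117188), 14.20799446105957) [[347.79998779296875, -21.299999237060547], [385.8999938964844, -171.8000030517578], [672.5999755859375, -99.19999694824219], [634.5, 51.29999923706055]]
```

Catch bar measures 87 × 19 mm at z 0.056 and lug 22 × 8.7 mm at z 0.073, 54 mm apart with yaw about 14°, all matching the given sizes. The plan is tool y along the cutter's +x (camera on the +y side) and an opening of about 42 mm. First I'll move across.

Emit:
step_arm(plan=[{"tx": 2.1, "ty": -2.1, "tz": 0.2, "hand": 0.46}, {"tx": 2.1, "ty": -2.1, "tz": 0.2, "hand": 0.46}, {"tx": 2.1, "ty": -2.1, "tz": 0.2, "hand": 0.46}, {"tx": 2.1, "ty": -2.1, "tz": 0.2, "hand": 0.46}, {"tx": 2.1, "ty": -2.1, "tz": 0.2, "hand": 0.46}, {"tx": 2.1, "ty": -2.1, "tz": 0.2, "hand": 0.46}, {"tx": 2.1, "ty": -2.1, "tz": 0.2, "hand": 0.46}, {"tx": 2.1, "ty": -2.1, "tz": 0.2, "hand": 0.46}, {"tx": 2.1, "ty": -2.1, "tz": 0.2, "hand": 0.46}, {"tx": 2.1, "ty": -2.1, "tz": 0.2, "hand": 0.46}])

```text
invalid input at $.plan[0]: expected keys wx, wy, wz, tx, ty, tz, hand
```

Emit:
step_arm(plan=[{"wx": 0, "wy": 0, "wz": 0, "tx": 2.1, "ty": -2.1, "tz": 0.2, "hand": 0.46}, {"wx": 0, "wy": 0, "wz": 0, "tx": 2.1, "ty": -2.1, "tz": 0.2, "hand": 0.46}, {"wx": 0, "wy": 0, "wz": 0, "tx": 2.1, "ty": -2.1, "tz": 0.2, "hand": 0.46}, {"wx": 0, "wy": 0, "wz": 0, "tx": 2.1, "ty": -2.1, "tz": 0.2, "hand": 0.46}, {"wx": 0, "wy": 0, "wz": 0, "tx": 2.1, "ty": -2.1, "tz": 0.2, "hand": 0.46}, {"wx": 0, "wy": 0, "wz": 0, "tx": 2.1, "ty": -2.1, "tz": 0.2, "hand": 0.46}, {"wx": 0, "wy": 0, "wz": 0, "tx": 2.1, "ty": -2.1, "tz": 0.2, "hand": 0.46}, {"wx": 0, "wy": 0, "wz": 0, "tx": 2.1, "ty": -2.1, "tz": 0.2, "hand": 0.46}, {"wx": 0, "wy": 0, "wz": 0, "tx": 2.1, "ty": -2.1, "tz": 0.2, "hand": 0.46}, {"wx": 0, "wy": 0, "wz": 0, "tx": 2.1, "ty": -2.1, "tz": 0.2, "hand": 0.46}])

```text
clock: 0.98
position: [0.3147, -0.3414, 0.2286]
ee_rot: [3.112, 0.428, -0.0]
force: [0.4, -0.7, -0.8]
width: 0.463
```

Emit:
step_arm(plan=[{"wx": 0, "wy": 0, "wz": -1, "tx": 2.1, "ty": -2.1, "tz": 0, "hand": 0.46}, {"wx": 0, "wy": 0, "wz": -1, "tx": 2.3, "ty": -1.9, "tz": 0, "hand": 0.46}, {"wx": 0, "wy": 0, "wz": -1, "tx": 2.5, "ty": -1.6, "tz": 0, "hand": 0.46}, {"wx": 0, "wy": 0, "wz": -1, "tx": 2.6, "ty": -1.4, "tz": 0, "hand": 0.46}, {"wx": 0, "wy": 0, "wz": -1, "tx": 2.8, "ty": -1.1, "tz": 0, "hand": 0.46}, {"wx": 0, "wy": 0, "wz": -1, "tx": 2.8, "ty": -0.8, "tz": 0, "hand": 0.46}, {"wx": 0, "wy": 0, "wz": -1, "tx": 2.9, "ty": -0.5, "tz": 0, "hand": 0.46}, {"wx": 0, "wy": 0, "wz": -1, "tx": 3.0, "ty": -0.2, "tz": 0, "hand": 0.46}, {"wx": 0, "wy": 0, "wz": -1, "tx": 3.0, "ty": 0.1, "tz": 0, "hand": 0.46}, {"wx": 0, "wy": 0, "wz": -1, "tx": 2.9, "ty": 0.4, "tz": 0, "hand": 0.46}])

```text
clock: 1.82
position: [0.457, -0.081, 0.2287]
ee_rot: [2.476, 1.934, -0.0]
force: [0.5, -0.4, 0.6]
width: 0.459
```

```bash
cat > tgt.py <<'E'
from cell import arm
import numpy as np,sys
from scipy.spatial.transform import Rotation as Ro
yaw=np.radians(14.2);cx=np.array([np.cos(yaw),np.sin(yaw)]);cy=np.array([-np.sin(yaw),np.cos(yaw)])
ref=np.array([.4585,-.0563]) # cutter (-67.5,26)
def w(x,y):return ref+cx*(x+67.5)/1000+cy*(y-26)/1000
Rd=np.column_stack([[*cy,0],[*cx,0],[0,0,-1]])
def show(x,y,z):
    s=arm.observe();R=Ro.from_rotvec(s['ee_rot']).as_matrix()
    p=s['position'];dp=np.array([*w(x,y),z])-p
    print('clock',s['clock'],'pos',p.round(4),'F',s['force'].round(2),'w',round(s['width'],3),'j',s['joints'].round(2))
    q=p[:2]-ref;print('cutter xy of TCP',(-67.5+1000*q@cx).round(1),(26+1000*q@cy).round(1),'tipz',round(p[2]-.022,4))
    print('shift cm tool',(R.T@dp*100).round(2),'turn units',(Ro.from_matrix(R.T@Rd).as_rotvec(degrees=True)/6).round(2))
if __name__=='__main__': show(*map(float,sys.argv[1:4]))
E
python3 tgt.py -67.5 5 0.17
```

```text
clock 1.8167 pos [ 0.457  -0.081   0.2287] F [ 0.45 -0.36  0.56] w 0.459 j [ 0.45  0.24 -0.47  1.95  0.13  0.99 -0.32]
cutter xy of TCP -75.0 2.5 tipz 0.2067
shift cm tool [0.58 0.54 5.87] turn units [-0.   0.  -4.7]
```

Emit:
step_arm(plan=[{"wx": 0, "wy": 0, "wz": -1, "tx": 0, "ty": 0, "tz": 0, "hand": 0.46}, {"wx": 0, "wy": 0, "wz": -1, "tx": 0, "ty": 0, "tz": 0, "hand": 0.46}, {"wx": 0, "wy": 0, "wz": -1, "tx": 0, "ty": 0, "tz": 0, "hand": 0.46}, {"wx": 0, "wy": 0, "wz": -1, "tx": 0, "ty": 0, "tz": 0, "hand": 0.46}, {"wx": 0, "wy": 0, "wz": -0.7, "tx": 0, "ty": 0, "tz": 0, "hand": 0.46}, {"wx": 0, "wy": 0, "wz": 0, "tx": 0.2, "ty": 0.4, "tz": 1.5, "hand": 0.46}, {"wx": 0, "wy": 0, "wz": 0, "tx": 0, "ty": 0.35, "tz": 1.5, "hand": 0.46}, {"wx": 0, "wy": 0, "wz": 0, "tx": 0, "ty": 0, "tz": 1.5, "hand": 0.46}, {"wx": 0, "wy": 0, "wz": 0, "tx": 0, "ty": 0, "tz": 1.5, "hand": 0.46}, {"wx": 0, "wy": 0, "wz": 0, "tx": 0, "ty": 0, "tz": 0, "hand": 0.46}])

```text
clock: 2.65
position: [0.4617, -0.0787, 0.1663]
ee_rot: [-1.934, -2.471, 0.003]
force: [-0.8, -0.3, -0.2]
width: 0.46
```

```bash
python3 tgt.py -67.5 5 0.12; python3 - <<'E'
from cell import arm
import cv2,numpy as np
for n in ["side","top","wrist"]:
    c=arm.calibration(n);im,d=arm.get_image(n);np.savez(f"{n}1.npz",im=im,d=d,**c)
    if n=='side': im=cv2.resize(im[200:340,170:380],None,fx=3.8,fy=3.8,interpolation=cv2.INTER_CUBIC)
    cv2.imwrite(f"pics/{n}1.png",im[:,:,::-1])
E
```

```text
clock 2.65 pos [ 0.4617 -0.0787  0.1663] F [-0.76 -0.28 -0.2 ] w 0.46 j [ 0.48  0.33 -0.53  2.01  0.22  0.86  0.07]
cutter xy of TCP -69.9 3.5 tipz 0.1443
shift cm tool [0.14 0.25 4.63] turn units [-0.04 -0.02 -0.05]
```

View pics/wrist1.png

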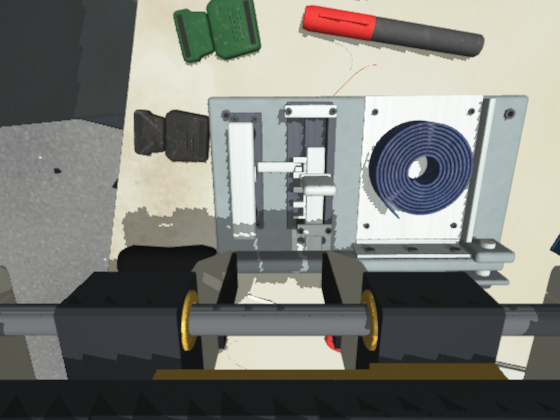

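View pics/side1.png

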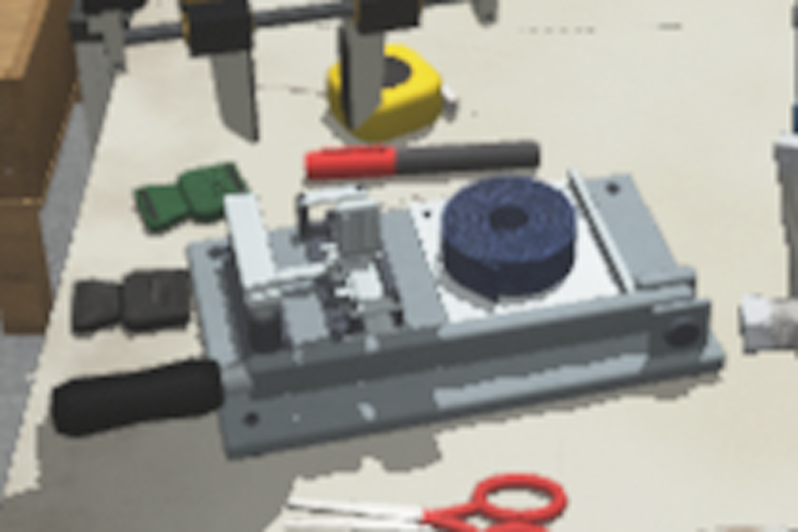

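The wrist view shows the catch bar at (241,180), the lug at (318,185) and the fingertips at about (222,253) and (340,253). I'll measure both targets again at close range with this calibration.

```bash
python3 - <<'E'
from h import *
from tgt import cx,cy,ref
im,d,K,R,t=load('wrist1');P=cloud(d,K,R,t);z=P[...,2]
reg=np.zeros(d.shape,bool);reg[100:250,212:350]=1
def cc(m):
    n,l,st,c=cv2.connectedComponentsWithStats((m&reg&(d>0)).astype(np.uint8));i=1+np.argmax(st[1:,4]);return l==i
def rect(mask,h):
    v,u=np.where(mask);D=np.stack([(u-K[0,2])/K[0,0],(v-K[1,2])/K[1,1],np.ones(len(u))],-1)@R
    C=-R.T@t;s=(h-C[2])/D[:,2];X=(C+D*s[:,None])[:,:2]
    r=cv2.minAreaRect((X*1000).astype(np.float32));return r
def cf(r):
    q=np.array(r[0])/1000-ref;return (-67.5+1000*q@cx).round(1),(26+1000*q@cy).round(1)
for nm,lo,hi,h,u0,u1 in [('catch',.05,.062,.056,212,262),('lug',.067,.08,.074,290,350)]:
    reg[:]=0;reg[100:250,u0:u1]=1
    m=cc((z>lo)&(z<hi));v,u=np.where(m);r=rect(m,h);print(nm,m.sum(),np.median(z[m]),u.min(),u.max(),v.min(),v.max(),np.round(r[0],1),np.round(r[1],1),round(r[2],2),'cutter',cf(r))
# finger tips
m=(z>.12)&(z<.17);m[:240]=0;m[300:]=0
v,u=np.where(m);
for lo in (.140,.146,.15,.155):
    k=m&(z>lo-.003)&(z<lo+.003);q=(P[k][:,:2]-ref);a=-67.5+1000*q@cx;b=26+1000*q@cy
    L=a<-69.9
    for s in (L,~L):
        if s.sum()>5:print('finger z',lo,s.sum(),'x',a[s].min().round(1),a[s].max().round(1),'y',b[s].min().round(1),b[s].max().round(1))
E
```

```text
catch 2939 0.05602515355328736 228 256 121 238 [432.  -61.3] [19.1 87. ] 14.27 cutter (np.float64(-94.4), np.float64(27.6))
lug 409 0.0733211803171131 303 336 183 195 [484.  -48.7] [22.5  8.4] 13.97 cutter (np.float64(-40.9), np.float64(27.1))
finger z 0.146 36 x -94.6 -89.2 y -1.5 15.6
finger z 0.146 32 x -47.2 -42.2 y -0.5 15.5
finger z 0.15 133 x -98.1 -89.1 y -4.7 15.7
finger z 0.15 129 x -47.2 -38.3 y -4.8 15.6
finger z 0.155 209 x -103.1 -89.1 y -4.9 16.0
finger z 0.155 213 x -47.3 -32.8 y -5.5 15.9
```

Wrist and overhead measurements agree to within 2 mm. The fingertips taper, so I'll widen to 0.51 to centre them on the bar (-94) and lug (-41). The gap to the lug's -y face is about 7 mm. Lowering to just above the bar.

Emit:
step_arm(plan=[{"wx": 0, "wy": 0, "wz": 0, "tx": 0, "ty": 0, "tz": 1.0, "hand": 0.51}, {"wx": 0, "wy": 0, "wz": 0, "tx": 0, "ty": 0, "tz": 1.0, "hand": 0.51}, {"wx": 0, "wy": 0, "wz": 0, "tx": 0, "ty": 0, "tz": 1.0, "hand": 0.51}, {"wx": 0, "wy": 0, "wz": 0, "tx": 0, "ty": 0, "tz": 1.0, "hand": 0.51}, {"wx": 0, "wy": 0, "wz": 0, "tx": 0, "ty": 0, "tz": 1.0, "hand": 0.51}, {"wx": 0, "wy": 0, "wz": 0, "tx": 0, "ty": 0, "tz": 1.0, "hand": 0.51}, {"wx": 0, "wy": 0, "wz": 0, "tx": 0, "ty": 0, "tz": 1.0, "hand": 0.51}, {"wx": 0, "wy": 0, "wz": 0, "tx": 0, "ty": 0, "tz": 0.7, "hand": 0.51}, {"wx": 0, "wy": 0, "wz": 0, "tx": 0, "ty": 0, "tz": 0, "hand": 0.51}, {"wx": 0, "wy": 0, "wz": 0, "tx": 0, "ty": 0, "tz": 0, "hand": 0.51}])

```text
clock: 3.63
position: [0.4632, -0.0785, 0.0913]
ee_rot: [-1.936, -2.473, 0.001]
force: [0.9, 0.2, -0.1]
width: 0.51
```

```bash
python3 tgt.py -67.5 5 0.072; python3 - <<'E'
from cell import arm
import cv2,numpy as np
for n in ["side","wrist"]:
    c=arm.calibration(n);im,d=arm.get_image(n);np.savez(f"{n}2.npz",im=im,d=d,**c)
    if n=='side': im=cv2.resize(im[220:320,190:340],None,fx=5,fy=5,interpolation=cv2.INTER_CUBIC)
    cv2.imwrite(f"pics/{n}2.png",im[:,:,::-1])
E
```

```text
clock 3.6333 pos [ 0.4632 -0.0785  0.0913] F [ 0.87  0.16 -0.07] w 0.51 j [ 0.42  0.44 -0.48  2.09  0.32  0.68 -0.02]
cutter xy of TCP -68.4 3.3 tipz 0.0693
shift cm tool [0.17 0.09 1.93] turn units [-0.01 -0.   -0.05]
```

View pics/wrist2.png

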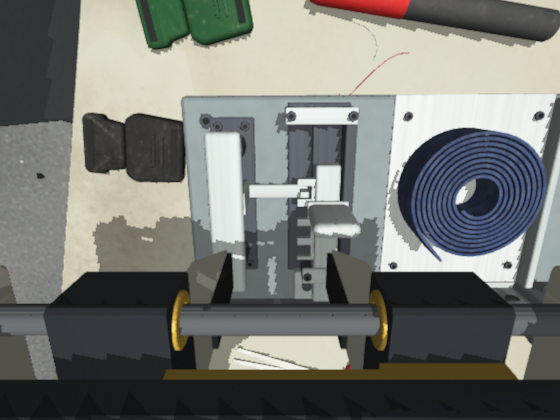

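View pics/side2.png

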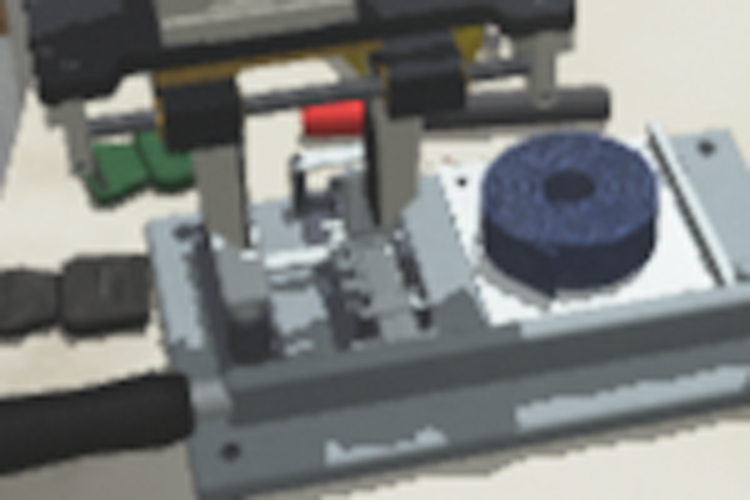

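```bash
cat > m.py <<'E'
from h import *
from tgt import cx,cy,ref
import sys
def run(n,tipz):
    im,d,K,R,t=load(n);P=cloud(d,K,R,t);z=P[...,2]
    q=P[...,:2]-ref;A=-67.5+1000*q@cx;B=26+1000*q@cy
    ok=(d>0)
    for nm,lo,hi,a0,a1 in (('catch',.046,.06,-110,-80),('lug',.068,.079,-60,-20)):
        m=ok&(z>lo)&(z<hi)&(A>a0)&(A<a1)&(B>(20 if nm=='lug' else -20))&(B<80)
        m[255:]=0
        print(nm,m.sum(),'z',np.median(z[m]).round(4),'x',np.percentile(A[m],[2,98]).round(1),'y',np.percentile(B[m],[2,98]).round(1))
    m=ok&(B<20+45)&(B>-15);m[300:]=0;m[:235]=0
    for lo in (tipz+.002,tipz+.005,tipz+.01):
        k=m&(abs(z-lo)<.002)
        for s in (A<-75)&k,(A>-60)&k:
            if s.sum()>5:print('finger z',round(lo,4),s.sum(),'x',np.percentile(A[s],[2,98]).round(1),'y',np.percentile(B[s],[2,98]).round(1))
run(sys.argv[1],float(sys.argv[2]))
E
python3 m.py wrist2 .0693
```

```text
catch 4392 z 0.0561 x [-103.7  -86.3] y [ 8.7 69.9]
lug 825 z 0.0734 x [-51.2 -30.2] y [22.8 30.2]
finger z 0.0713 70 x [-96.7 -91. ] y [-4.6 15.7]
finger z 0.0713 121 x [-50.  -31.3] y [-4.  23.7]
finger z 0.0743 105 x [-99.7 -90.9] y [-4.  15.7]
finger z 0.0743 224 x [-49.2 -31.7] y [-3.6 24.4]
finger z 0.0793 159 x [-104.4  -91. ] y [-3.1 15.6]
finger z 0.0793 155 x [-44.4 -31. ] y [-4.1 15.4]
```

Bar x -104 to -86 with the tip on it at -97 to -91. Lug x -51 to -30 with its finger from -44. The gap to the lug is still about 7 mm. Now pressing the catch, slowly near the end.

Emit:
step_arm(plan=[{"wx": 0, "wy": 0, "wz": 0, "tx": 0, "ty": 0, "tz": 0.4, "hand": 0.51}, {"wx": 0, "wy": 0, "wz": 0, "tx": 0, "ty": 0, "tz": 0.4, "hand": 0.51}, {"wx": 0, "wy": 0, "wz": 0, "tx": 0, "ty": 0, "tz": 0.3, "hand": 0.51}, {"wx": 0, "wy": 0, "wz": 0, "tx": 0, "ty": 0, "tz": 0.2, "hand": 0.51}, {"wx": 0, "wy": 0, "wz": 0, "tx": 0, "ty": 0, "tz": 0.2, "hand": 0.51}, {"wx": 0, "wy": 0, "wz": 0, "tx": 0, "ty": 0, "tz": 0.2, "hand": 0.51}, {"wx": 0, "wy": 0, "wz": 0, "tx": 0, "ty": 0, "tz": 0.1, "hand": 0.51}, {"wx": 0, "wy": 0, "wz": 0, "tx": 0, "ty": 0, "tz": 0, "hand": 0.51}, {"wx": 0, "wy": 0, "wz": 0, "tx": 0, "ty": 0, "tz": 0, "hand": 0.51}, {"wx": 0, "wy": 0, "wz": 0, "tx": 0, "ty": 0, "tz": 0, "hand": 0.51}])

```text
clock: 4.57
position: [0.4633, -0.0787, 0.0738]
ee_rot: [-1.937, -2.474, 0.0]
force: [-0.9, -0.6, 3.6]
width: 0.511
```

```bash
python3 tgt.py -67.5 5 0.071;python3 - <<'E'
from cell import arm
import numpy as np
c=arm.calibration('wrist');im,d=arm.get_image('wrist');np.savez("wrist3.npz",im=im,d=d,**c)
import cv2;cv2.imwrite("pics/wrist3.png",im[:,:,::-1])
E
python3 m.py wrist3 .051
```

```text
clock 4.5667 pos [ 0.4633 -0.0787  0.0738] F [-0.85 -0.6   3.56] w 0.511 j [ 0.41  0.47 -0.46  2.1   0.34  0.64 -0.04]
cutter xy of TCP -68.3 3.1 tipz 0.0518
shift cm tool [0.19 0.08 0.28] turn units [-0.    0.   -0.05]
catch 4714 z 0.0516 x [-103.7  -86.3] y [14.3 70.1]
lug 1009 z 0.0734 x [-51.2 -30.3] y [23.3 30.3]
finger z 0.053 1007 x [-103.2  -86.8] y [-12.   22.7]
finger z 0.053 44 x [-44.7 -42.5] y [-5.1 13.6]
finger z 0.056 106 x [-99.5 -91.2] y [-4.  15.6]
finger z 0.056 90 x [-44.7 -36.5] y [-4.7 15.1]
finger z 0.061 155 x [-104.3  -91.3] y [-3.8 15.6]
finger z 0.061 151 x [-44.7 -31.6] y [-4.1 15.7]
```

The catch bar is at 51.6 mm, so about 4.4 mm down with 3.6 N. I'll press 2.5 mm further.

Emit:
step_arm(plan=[{"wx": 0, "wy": 0, "wz": 0, "tx": 0, "ty": 0, "tz": 0.1, "hand": 0.51}, {"wx": 0, "wy": 0, "wz": 0, "tx": 0, "ty": 0, "tz": 0.1, "hand": 0.51}, {"wx": 0, "wy": 0, "wz": 0, "tx": 0, "ty": 0, "tz": 0.07, "hand": 0.51}, {"wx": 0, "wy": 0, "wz": 0, "tx": 0, "ty": 0, "tz": 0, "hand": 0.51}, {"wx": 0, "wy": 0, "wz": 0, "tx": 0, "ty": 0, "tz": 0, "hand": 0.51}, {"wx": 0, "wy": 0, "wz": 0, "tx": 0, "ty": 0, "tz": 0, "hand": 0.51}, {"wx": 0, "wy": 0, "wz": 0, "tx": 0, "ty": 0, "tz": 0, "hand": 0.51}, {"wx": 0, "wy": 0, "wz": 0, "tx": 0, "ty": 0, "tz": 0, "hand": 0.51}, {"wx": 0, "wy": 0, "wz": 0, "tx": 0, "ty": 0, "tz": 0, "hand": 0.51}, {"wx": 0, "wy": 0, "wz": 0, "tx": 0, "ty": 0, "tz": 0, "hand": 0.51}])

```text
clock: 5.45
position: [0.4634, -0.0787, 0.071]
ee_rot: [-1.937, -2.474, 0.0]
force: [-2.1, -0.4, 4.7]
width: 0.509
```

```bash
python3 tgt.py -67.5 5 0.071;python3 - <<'E'
from cell import arm
import numpy as np
c=arm.calibration('wrist');im,d=arm.get_image('wrist');np.savez("wrist3.npz",im=im,d=d,**c)
import cv2;cv2.imwrite("pics/wrist3.png",im[:,:,::-1])
E
python3 m.py wrist3 .049
```

```text
clock 5.45 pos [ 0.4634 -0.0787  0.071 ] F [-2.12 -0.36  4.71] w 0.509 j [ 0.41  0.48 -0.46  2.1   0.35  0.63 -0.05]
cutter xy of TCP -68.3 3.1 tipz 0.049
shift cm tool [0.19 0.08 0.  ] turn units [-0.    0.   -0.05]
catch 4648 z 0.0488 x [-103.6  -86.4] y [14.3 69.9]
lug 1018 z 0.0734 x [-51.3 -30.2] y [23.7 30.3]
finger z 0.051 544 x [-102.3  -87.2] y [-11.8  22.7]
finger z 0.051 37 x [-44.6 -43.3] y [-5.2 13.1]
finger z 0.054 110 x [-99.8 -91.2] y [-4.2 15.7]
finger z 0.054 61 x [-44.7 -35.4] y [-5.  14.5]
finger z 0.059 160 x [-104.9  -91.2] y [-3.9 15.7]
finger z 0.059 161 x [-51.8 -30.9] y [-4.1 25.2]
```

The catch is about 7.2 mm down (bar at 48.8 mm, 4.7 N) and the bolt is still shut. Now pushing along tool x.

Emit:
step_arm(plan=[{"wx": 0, "wy": 0, "wz": 0, "tx": 0.3, "ty": 0, "tz": 0, "hand": 0.51}, {"wx": 0, "wy": 0, "wz": 0, "tx": 0.3, "ty": 0, "tz": 0, "hand": 0.51}, {"wx": 0, "wy": 0, "wz": 0, "tx": 0.3, "ty": 0, "tz": 0, "hand": 0.51}, {"wx": 0, "wy": 0, "wz": 0, "tx": 0.3, "ty": 0, "tz": 0, "hand": 0.51}, {"wx": 0, "wy": 0, "wz": 0, "tx": 0.3, "ty": 0, "tz": 0, "hand": 0.51}, {"wx": 0, "wy": 0, "wz": 0, "tx": 0.3, "ty": 0, "tz": 0, "hand": 0.51}, {"wx": 0, "wy": 0, "wz": 0, "tx": 0.3, "ty": 0, "tz": 0, "hand": 0.51}, {"wx": 0, "wy": 0, "wz": 0, "tx": 0.3, "ty": 0, "tz": 0, "hand": 0.51}, {"wx": 0, "wy": 0, "wz": 0, "tx": 0, "ty": 0, "tz": 0, "hand": 0.51}, {"wx": 0, "wy": 0, "wz": 0, "tx": 0, "ty": 0, "tz": 0, "hand": 0.51}])

```text
clock: 6.33
position: [0.4584, -0.0554, 0.0713]
ee_rot: [1.936, 2.473, 0.001]
force: [2.1, -4.2, 5.6]
width: 0.506
```

```bash
python3 tgt.py -67.5 5 0.071;python3 - <<'E'
from cell import arm
import numpy as np
c=arm.calibration('wrist');im,d=arm.get_image('wrist');np.savez("wrist4.npz",im=im,d=d,**c)
import cv2;cv2.imwrite("pics/wrist4.png",im[:,:,::-1])
E
python3 m.py wrist4 .049
```

```text
clock 6.3333 pos [ 0.4584 -0.0554  0.0713] F [ 2.08 -4.17  5.63] w 0.506 j [ 0.36  0.47 -0.46  2.12  0.35  0.62 -0.1 ]
cutter xy of TCP -67.4 26.9 tipz 0.0493
shift cm tool [-2.19 -0.    0.03] turn units [ 0.01  0.01 -0.05]
catch 2611 z 0.0491 x [-103.6  -86.4] y [37.2 70.4]
lug 214 z 0.0701 x [-50.6 -30.6] y [45.8 47.2]
finger z 0.051 629 x [-102.7  -87. ] y [12.  46.5]
finger z 0.051 141 x [-51.7 -30.5] y [19.8 47.1]
finger z 0.054 108 x [-99.3 -90.3] y [19.5 39.3]
finger z 0.054 180 x [-51.5 -30.9] y [19.7 47.1]
finger z 0.059 155 x [-103.9  -90.3] y [20.  39.5]
finger z 0.059 191 x [-51.8 -30.7] y [20.3 47.1]
```

View pics/wrist4.png

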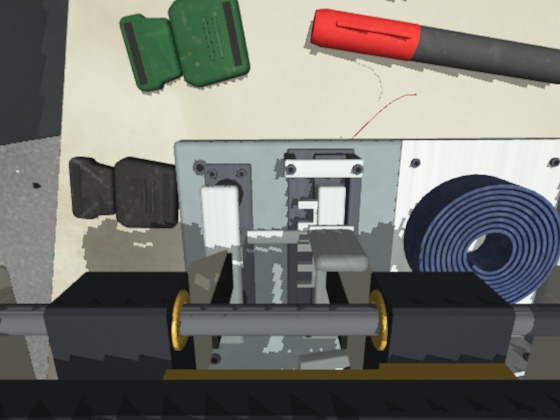

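Bolt is about 17 mm back (lug rear face 30.3 → 47.2), the catch still down 6.9 mm, with the finger on the lug. Remaining travel is about 19 mm plus a small overpush.

Emit:
step_arm(plan=[{"wx": 0, "wy": 0, "wz": 0, "tx": 0.3, "ty": 0, "tz": 0.05, "hand": 0.51}, {"wx": 0, "wy": 0, "wz": 0, "tx": 0.3, "ty": 0, "tz": 0, "hand": 0.51}, {"wx": 0, "wy": 0, "wz": 0, "tx": 0.3, "ty": 0, "tz": 0, "hand": 0.51}, {"wx": 0, "wy": 0, "wz": 0, "tx": 0.3, "ty": 0, "tz": 0, "hand": 0.51}, {"wx": 0, "wy": 0, "wz": 0, "tx": 0.3, "ty": 0, "tz": 0, "hand": 0.51}, {"wx": 0, "wy": 0, "wz": 0, "tx": 0.2, "ty": 0, "tz": 0, "hand": 0.51}, {"wx": 0, "wy": 0, "wz": 0, "tx": 0.2, "ty": 0, "tz": 0, "hand": 0.51}, {"wx": 0, "wy": 0, "wz": 0, "tx": 0.1, "ty": 0, "tz": 0, "hand": 0.51}, {"wx": 0, "wy": 0, "wz": 0, "tx": 0, "ty": 0, "tz": 0, "hand": 0.51}, {"wx": 0, "wy": 0, "wz": 0, "tx": 0, "ty": 0, "tz": 0, "hand": 0.51}])

```text
clock: 7.22
position: [0.4539, -0.0375, 0.0708]
ee_rot: [1.938, 2.47, -0.0]
force: [3.5, -9.2, 5.1]
width: 0.51
```

```bash
python3 tgt.py -67.5 5 0.071;python3 - <<'E'
from cell import arm
import numpy as np
c=arm.calibration('wrist');im,d=arm.get_image('wrist');np.savez("wrist5.npz",im=im,d=d,**c)
import cv2;cv2.imwrite("pics/wrist5.png",im[:,:,::-1])
E
python3 m.py wrist5 .049
```

```text
clock 7.2167 pos [ 0.4539 -0.0375  0.0708] F [ 3.45 -9.24  5.08] w 0.51 j [ 0.32  0.46 -0.46  2.14  0.35  0.61 -0.14]
cutter xy of TCP -67.4 45.4 tipz 0.0488
shift cm tool [-4.04  0.02 -0.01] turn units [ 0.01  0.02 -0.07]
catch 1196 z 0.0486 x [-103.6  -86.5] y [55.3 70.9]
lug 168 z 0.0698 x [-50.3 -30.7] y [64.3 65.5]
finger z 0.051 351 x [-102.4  -87.5] y [31.  64.6]
finger z 0.051 126 x [-51.8 -30.1] y [38.1 65. ]
finger z 0.054 111 x [-99.8 -90.2] y [38.  57.9]
finger z 0.054 133 x [-51.6 -30. ] y [38.2 65. ]
finger z 0.059 163 x [-104.3  -90.3] y [38.1 57.9]
finger z 0.059 148 x [-51.7 -30.2] y [37.9 65. ]
```

View pics/wrist5.png

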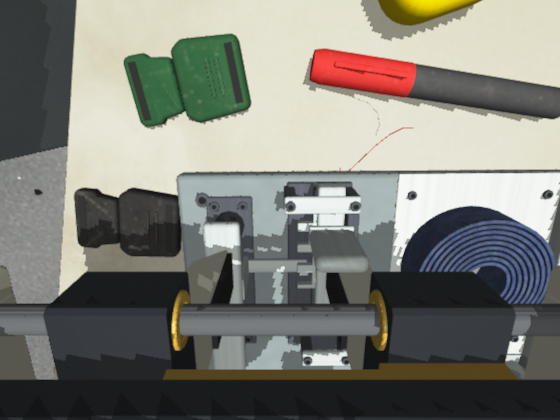

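Bolt now about 35 mm back and the push force has doubled to ~10 N, so it appears to be at the stop. A small extra push will confirm.

Emit:
step_arm(plan=[{"wx": 0, "wy": 0, "wz": 0, "tx": 0.1, "ty": 0, "tz": 0, "hand": 0.51}, {"wx": 0, "wy": 0, "wz": 0, "tx": 0.1, "ty": 0, "tz": 0, "hand": 0.51}, {"wx": 0, "wy": 0, "wz": 0, "tx": 0.1, "ty": 0, "tz": 0, "hand": 0.51}, {"wx": 0, "wy": 0, "wz": 0, "tx": 0, "ty": 0, "tz": 0, "hand": 0.51}, {"wx": 0, "wy": 0, "wz": 0, "tx": 0, "ty": 0, "tz": 0, "hand": 0.51}, {"wx": 0, "wy": 0, "wz": 0, "tx": 0, "ty": 0, "tz": 0, "hand": 0.51}, {"wx": 0, "wy": 0, "wz": 0, "tx": 0, "ty": 0, "tz": 0, "hand": 0.51}, {"wx": 0, "wy": 0, "wz": 0, "tx": 0, "ty": 0, "tz": 0, "hand": 0.51}, {"wx": 0, "wy": 0, "wz": 0, "tx": 0, "ty": 0, "tz": 0, "hand": 0.51}, {"wx": 0, "wy": 0, "wz": 0, "tx": 0, "ty": 0, "tz": 0, "hand": 0.51}])

```text
clock: 8.1
position: [0.4537, -0.0371, 0.0709]
ee_rot: [1.94, 2.465, -0.003]
force: [5.8, -19.2, 3.1]
width: 0.51
```

```bash
python3 tgt.py -67.5 45.5 0.071;python3 - <<'E'
from cell import arm
import numpy as np,cv2
for n in ('wrist','side'):
    c=arm.calibration(n);im,d=arm.get_image(n);np.savez(f"{n}6.npz",im=im,d=d,**c)
    if n=='side': im=cv2.resize(im[180:330,170:380],None,fx=3.8,fy=3.8,interpolation=cv2.INTER_CUBIC)
    cv2.imwrite(f"pics/{n}6.png",im[:,:,::-1])
E
python3 m.py wrist6 .049|head -2
```

```text
clock 8.1 pos [ 0.4537 -0.0371  0.0709] F [  5.76 -19.16   3.13] w 0.51 j [ 0.31  0.46 -0.45  2.14  0.35  0.61 -0.15]
cutter xy of TCP -67.4 45.8 tipz 0.0489
shift cm tool [-0.03 -0.01 -0.01] turn units [ 0.01  0.04 -0.1 ]
catch 1159 z 0.0487 x [-103.5  -86.5] y [55.8 70.9]
lug 141 z 0.0694 x [-49.7 -31. ] y [64.4 65.5]
```

View pics/side6.png

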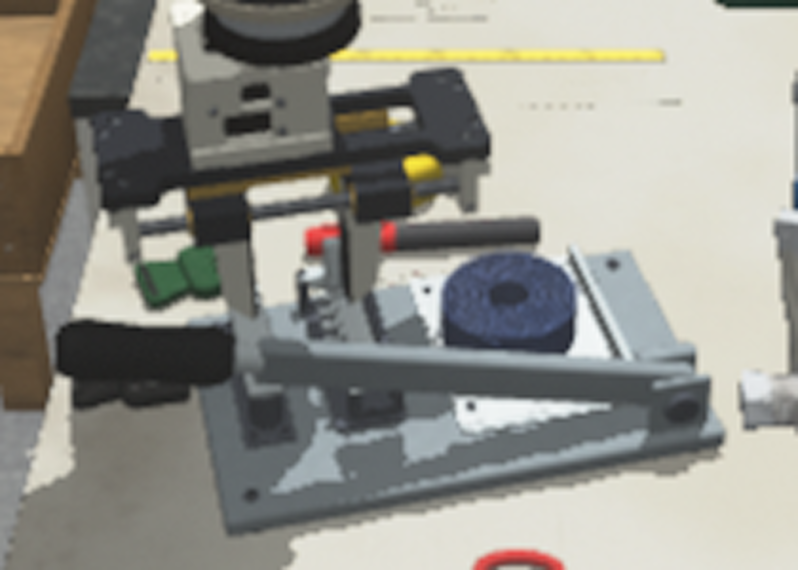

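The bolt is at its stop: 3 mm more command moved it only 0.4 mm, at 19 N. The picture shows the blade arm risen. Next I'll relax the push a little and then lift straight up so the catch springs up.

Emit:
step_arm(plan=[{"wx": 0, "wy": 0, "wz": 0, "tx": -0.2, "ty": 0, "tz": 0, "hand": 0.51}, {"wx": 0, "wy": 0, "wz": 0, "tx": -0.2, "ty": 0, "tz": 0, "hand": 0.51}, {"wx": 0, "wy": 0, "wz": 0, "tx": 0, "ty": 0, "tz": -0.3, "hand": 0.51}, {"wx": 0, "wy": 0, "wz": 0, "tx": 0, "ty": 0, "tz": -0.4, "hand": 0.51}, {"wx": 0, "wy": 0, "wz": 0, "tx": 0, "ty": 0, "tz": -0.5, "hand": 0.51}, {"wx": 0, "wy": 0, "wz": 0, "tx": -0.2, "ty": 0, "tz": -0.5, "hand": 0.51}, {"wx": 0, "wy": 0, "wz": 0, "tx": -0.1, "ty": 0, "tz": -1.0, "hand": 0.51}, {"wx": 0, "wy": 0, "wz": 0, "tx": 0, "ty": 0, "tz": -2.0, "hand": 0.51}, {"wx": 0, "wy": 0, "wz": 0, "tx": 0, "ty": 0, "tz": -3.0, "hand": 0.51}, {"wx": 0, "wy": 0, "wz": 0, "tx": 0, "ty": 0, "tz": -3.0, "hand": 0.51}])

```text
clock: 9.03
position: [0.4529, -0.0387, 0.1785]
ee_rot: [-1.933, -2.473, 0.0]
force: [0.6, 0.0, 0.2]
width: 0.511
```

Emit:
step_arm(plan=[{"wx": 0, "wy": 0, "wz": 0, "tx": 0, "ty": 0, "tz": -2, "hand": 0.51}, {"wx": 0, "wy": 0, "wz": 0, "tx": 0, "ty": 0, "tz": -1, "hand": 0.51}, {"wx": 0, "wy": 0, "wz": 0, "tx": 0, "ty": 0, "tz": 0, "hand": 0.51}, {"wx": 0, "wy": 0, "wz": 0, "tx": 0, "ty": 0, "tz": 0, "hand": 0.51}, {"wx": 0, "wy": 0, "wz": 0, "tx": 0, "ty": 0, "tz": 0, "hand": 0.51}, {"wx": 0, "wy": 0, "wz": 0, "tx": 0, "ty": 0, "tz": 0, "hand": 0.51}, {"wx": 0, "wy": 0, "wz": 0, "tx": 0, "ty": 0, "tz": 0, "hand": 0.51}, {"wx": 0, "wy": 0, "wz": 0, "tx": 0, "ty": 0, "tz": 0, "hand": 0.51}, {"wx": 0, "wy": 0, "wz": 0, "tx": 0, "ty": 0, "tz": 0, "hand": 0.51}, {"wx": 0, "wy": 0, "wz": 0, "tx": 0, "ty": 0, "tz": 0, "hand": 0.51}])

```text
clock: 9.87
position: [0.4538, -0.0398, 0.2072]
ee_rot: [-1.936, -2.473, 0.0]
force: [-0.2, -0.2, -0.9]
width: 0.511
```

```bash
python3 tgt.py -67.5 45.5 0.071;python3 - <<'E'
from cell import arm
import numpy as np,cv2
for n in ('wrist','side'):
    c=arm.calibration(n);im,d=arm.get_image(n);np.savez(f"{n}7.npz",im=im,d=d,**c)
    if n=='side': im=cv2.resize(im[180:330,170:380],None,fx=3.8,fy=3.8,interpolation=cv2.INTER_CUBIC)
    cv2.imwrite(f"pics/{n}7.png",im[:,:,::-1])
E
python3 m.py wrist7 .16|head -2
python3 - <<'E'
from h import *
im,d,K,R,t=load('side7');P=cloud(d,K,R,t)
for u,v in ((208,272),(194,271),(226,274)):print('handle',P[v-2:v+3,u-2:u+3].reshape(-1,3).mean(0).round(3))
E
```

```text
clock 9.8667 pos [ 0.4538 -0.0398  0.2072] F [-0.15 -0.23 -0.89] w 0.511 j [ 0.44  0.26 -0.56  1.99  0.17  0.94  0.04]
cutter xy of TCP -68.0 43.2 tipz 0.1852
shift cm tool [ 0.23  0.06 13.62] turn units [-0.   -0.   -0.05]
catch 1838 z 0.0561 x [-103.6  -86.2] y [-5.9 70. ]
lug 294 z 0.0733 x [-50.7 -29.9] y [57.5 65.1]
handle [ 0.402 -0.18   0.14 ]
handle [ 0.374 -0.162  0.126]
handle [ 0.426 -0.15   0.109]
```

View pics/wrist7.png

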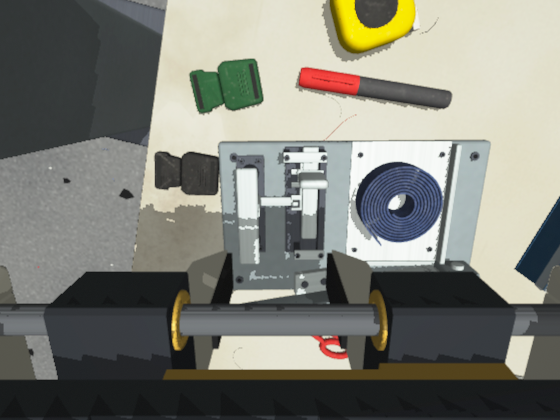

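View pics/side7.png

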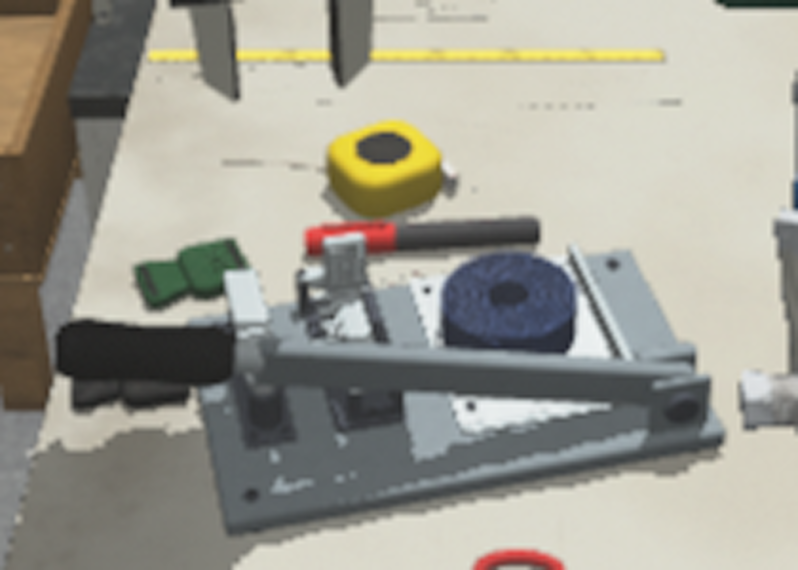

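The catch is back up (56.1 mm). The lug has moved 34.8 mm from a start offset of 0–1.2 mm. The blade arm looks the same in pictures 1.7 s apart, and the robot is clear of everything. Handing in.

```bash
python3 -c "
from cell import arm
print(arm.sign_off())"
```

```text
the job is handed in; nothing more can be done
None
```

I pressed the spring catch down with one fingertip and held it while the other finger pushed the bolt's lug back to its stop. Then I lifted straight off and handed the job in at about 10 s. The hand-in gives no verdict, so these are my own last checks:

- **Catch:** it was held about 7 mm down through the push. It is up again, with its top measured at 56.1 mm against 56 mm when fully up.
- **Bolt:** the lug moved about 34.8 mm. It was against the stop: 3 mm more commanded push moved it only 0.4 mm, and the force rose to about 20 N. The start offset (up to 1.2 mm) comes on top, and camera accuracy is about 1–2 mm. That puts the bolt past the 33.5 mm limit, but only by a millimetre or two.
- **Blade arm:** it has risen and looks the same in two side pictures 1.7 s apart, so it appears to be at rest. I judged this from the pictures and did not measure its angle. Single depth readings on the handle scattered between 109 and 140 mm, near or above the expected 107 mm, so I did not rely on them.
- **Surroundings:** the gripper is well clear, with no contact force beyond about 1 N of sensor noise. In the pictures, none of the other items appears to have moved, though I did not measure their positions.

One step call was refused before any motion because of missing keys, and nothing came of it.

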